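# Sweep spilled biscuits into the catch tray

## Robot

A 7-joint arm with a two-finger parallel gripper is mounted at the origin on the work surface. World frame = base frame: x ahead of the robot, y to its left, z up, the work surface at z = 0. Lengths are in mm, angles in rad, forces in N, time in s.
With the tool pointing down it reaches from about 425 to 950 mm from the base axis. Payload 16.7 kg.
Tool frame: the origin (TCP) lies midway between the tips of the shut fingers; the grasp point (between the pads) lies manip.grasp_offset behind it (manip.grasp_offset is the distance from the TCP to the grasp point, in mm); z points along the fingers, y is the line along which they close (so a half turn about z gives the same grasp; the last joint's range is limited). The gripper opens to 94 mm and grips with 3 to 60 N. Pads are 16 mm wide; open, the fingers measure 119 mm over their backs; the gripper's body (75 mm by 177 mm) begins 78 mm behind the grasp point.
Start: joints at [1.109, 0.426, 0.074, 1.606, -0.034, 1.111, -0.067], TCP at [207.04, -642.424, 205.467] pointing down, gripper open.
Joint ranges: [-2.85, 2.85], [-0.5, 2.14], [-1.23, 1.37], [0.21, 2.46], [-1.02, 4.16], [0.16, 2.05], [-2.73, 2.73]. Speed limits (rad/s): [1.89, 1.89, 2.39, 2.39, 3.01, 3.01, 3.01].

## Interface

Orientations are given as [roll, pitch, yaw] about the fixed x, y, z axes, in that order (R = Rz(yaw) Ry(pitch) Rx(roll)).
In Python, from station import manip gives the robot as it stands. The module is installed in compiled form; this text tells all that it offers.
- The arm moves only by the tool send_rows, never from a script. Its argument "increments" is a list of rows, each a list of 7 numbers: the shift along the tool's x, y, z in m, then the turn, a rotation vector about the tool's x, y, z in rad, then the opening in per cent of the stroke, from 0 (shut) to 100 (fully open). A call has 1 to 20 rows; each row is the pose to reach, as a shift and turn from the pose commanded when the call began, along the tool's axes at that moment; what a row does not reach only later rows make up. A row lasts 1/12 s, in which the tool goes at most 41.7 mm and 7.16 degrees, less where a joint would pass 70% of its speed; a pose out of reach is approached as far as the arm can. A call with a gripper value outside its range is refused whole. The fingers move at their own pace and stop on an object; "newtons" is the grip in N (left out, the last holds). Time passes only in rows, so rows that repeat a pose let the fingers close. It gives the time, the measured TCP pose, the force, the opening and the grip force at its end, in the units of the state.
- manip.sense(): the state, without advancing time (a new reading comes with each control period).
- manip.grab_frame(name): name is "side" or "top" or "wrist"; returns a dict with "image" (480x640x3 uint8, red, green, blue), "intrinsics" (3x3 intrinsics, pixels), "world_from_camera" (4x4, takes a point from camera to world coordinates). Camera axes: x right, y down, z forward; pixel columns grow to the right and rows downward; lengths in mm; the calibration is good to about 2 mm. The wrist camera is an equidistant fisheye: a pixel r from the principal point sees the ray r / f radians off the axis. A picture is of the moment at which its call begins. There is no depth.
- manip.job_done(): hands the job in; it is judged then, once.
Trained networks look in a picture, given as the dict that the camera call returned (one of the last four; its "shot" number tells which), for a name from the list of things; names that differ only in an ending like _2 or _b are one class to them, and where a whole thing is asked for, a point or a joint stands for the part that bears it (a point fixed in the world has none). Each returns a list of dicts, best first, with "conf" (0 to 1); they miss things now and then, are a little off and sometimes report something else, mostly with a low value. They report only what shows in the picture. A call takes as long as a camera call. They do not tell look-alikes from the thing itself.
- manip.look_for(thing, picture): "bbox" ([left, top, right, bottom] in pixels, round what is visible of it).
- manip.landmark_of(thing, picture): "centre" ([row, column] in pixels: a listed point, or the origin of a listed thing).
The state is a dict: "time_s": time; "qpos": joint angles; "dq": joint speeds; "effort": joint torques, N m; "eef_pos": TCP position; "tool_rot": TCP orientation; "wrist_force": force on the tool from outside, world axes, zero at the start; "ft_torque": the same for the moment, N m; "width": opening from 0.0 (shut) to 1.0 (fully open); "gripper_force": force on a finger pad.
Only numpy, scipy, OpenCV 4.12 (cv2) and the standard library are available. Lean on these libraries where they do the work, as an engineer would, in place of code of your own. Each camera call takes 0.05 s, during which the arm holds its last target. There are 200 camera calls.

## Task

Three small round oat biscuits have spilled on the cereal counter. Push them gently along the counter with your fingertips, through the open side of the steel catch tray, until all three lie completely inside it. Do not pick them up, pinch them or press on them hard, and leave everything else on the counter where it stands.

Things in the scene. Friction and masses are not known exactly. Their poses are not given: they have to be found in the camera images.
- biscuit0: round oat biscuit, a rigid disc 46 mm in diameter and 14 mm thick with rounded edges, about 18 g, lying flat on the counter; origin: centre of its underside, z up; it slides on the wood and breaks (run failed) if a finger presses it with more than 18 N
- biscuit1: round oat biscuit, a rigid disc 46 mm in diameter and 14 mm thick with rounded edges, about 18 g, lying flat on the counter; origin: centre of its underside, z up; it slides on the wood and breaks (run failed) if a finger presses it with more than 18 N
- biscuit2: round oat biscuit, a rigid disc 46 mm in diameter and 14 mm thick with rounded edges, about 18 g, lying flat on the counter; origin: centre of its underside, z up; it slides on the wood and breaks (run failed) if a finger presses it with more than 18 N
- tray: fixed three-sided steel tray, outside 170 mm (own x) by 200 mm (own y); walls 25 mm high, 4 mm thick on its +x, +y, -y sides, wide open on its -x side (the mouth, at own x = -85 mm), which faces roughly world -y. The floor is flush with the counter: no step. Inner faces: back wall at own x = +81 mm, side walls at own y = +-96 mm. Origin: centre of its underside
- tray_mouth (a point): middle of the tray's mouth line, on the counter; axes as the tray (own -x points out of the tray)
- knob: turned wooden dispenser knob, 42 mm in diameter, 36 mm tall, standing on its stem among the biscuits; a bystander, to be left alone; origin: centre of its underside
- jar: small glass jar with a wooden lid, 66 mm in diameter, 70 mm tall; a bystander, to be left alone; origin: centre of its underside
- tin: plain aluminium tin, 60 mm in diameter, 50 mm tall, standing close to the robot between biscuits and tray; a bystander, to be left alone; origin: centre of its underside
- bowl: white ceramic tasting bowl, 100 mm in diameter, 45 mm tall; a bystander, to be left alone; origin: centre of its underside
- cup: white ceramic cup, 72 mm in diameter, 75 mm tall; a bystander, to be left alone; origin: centre of its underside
- coaster: flat cork coaster, 90 mm in diameter, 9 mm thick (much wider than a biscuit); a bystander, to be left alone; origin: centre of its underside
- scoop: steel scoop lying on the counter, 220 mm long (blade 56 mm wide along its own +x to 103 mm, handle along -x), 30 mm tall; a bystander, to be left alone; origin: on the counter under the joint of blade and handle
Things that resemble listed ones, but are neither listed nor needed, are in the scene too. Leave any purple look-alike of the biscuit2 alone. Leave any green look-alike of the biscuit0 alone.

How it is judged (in metres and radians):
At the end, for the whole second after the job is handed in: all three biscuits lie at rest inside the tray, each wholly behind the mouth line (centre at least 21 mm inside it), between the walls and on the tray's floor (underside below 20 mm) (x of biscuit0 in the frame of tray between -0.064 and 0.081 m and y of biscuit0 in the frame of tray between -0.096 and 0.096 m and height (world z) of each of biscuit0, biscuit1, biscuit2 below 0.02 m and linear speed of each of biscuit0, biscuit1, biscuit2 below 0.01 m/s and x of biscuit1 in the frame of tray between -0.064 and 0.081 m and y of biscuit1 in the frame of tray between -0.096 and 0.096 m and x of biscuit2 in the frame of tray between -0.064 and 0.081 m and y of biscuit2 in the frame of tray between -0.096 and 0.096 m); the robot touches nothing.
It fails at once if a biscuit is lifted off the counter (its underside more than 30 mm up) (height (world z) of any of biscuit0, biscuit1, biscuit2 above 0.03 m).
It fails at once if a biscuit is pinched or pressed hard by the fingers (over 18 N) (contact force between the fingers and biscuit0 above 18 N or contact force between the fingers and biscuit1 above 18 N or contact force between the fingers and biscuit2 above 18 N).
It fails at once if a bystander is shifted by more than 25 mm or tipped over (distance of any of knob, jar, tin, bowl, cup, coaster, scoop from where it was at the start of the episode above 0.025 m or angle between any of knob, jar, tin, bowl, cup, coaster, scoop's own z axis and vertical above 0.5 rad).
It also fails if it takes over 72 s, if anything falls off the work surface, if the arm or the gripper's body presses on something with over 40 N, if the wrist force passes 120 N, or if a joint passes its speed limit or range.

## Working session

There is one attempt and no reset: what is moved stays moved. The work goes in short steps, Python scripts to look and compute and a tool call to move; the robot and the scene stay as the last step left them, time stands still between calls to the robot, and variables do not carry over. Pictures are saved under pics/ and viewed, at most 10 in all, crops included, and the job is handed in when it is done.

Besides the shell and the picture viewer there is one more tool, called as name(argument=value, ...), one argument or row to a line, values as JSON. send_rows: Moves the arm, as the interface text tells. Its arguments: {"type":"object","properties":{"increments":{"type":"array","items":{"type":"array","items":{"type":"number"}}},"newtons":{"type":"number"}},"required":["increments"]}

```bash
mkdir -p pics; cat > h.py <<'E'
import numpy as np, cv2
from station import manip
def w(pic,row,col,z):
    K=np.array(pic["intrinsics"]);T=np.array(pic["world_from_camera"])
    d=T[:3,:3]@np.linalg.solve(K,[col,row,1]);o=T[:3,3]
    return o+d*(z-o[2])/d[2]
E
python3 - <<'E'
from h import *
for c in ("top","side"):
    p=manip.grab_frame(c);cv2.imwrite(f"pics/{c}0.png",p["image"][:,:,::-1])
    print(c,np.round(p["world_from_camera"],2).tolist())
    for t in "biscuit0 tray tray_mouth knob jar tin bowl cup coaster scoop".split():
        for r in manip.landmark_of(t,p)[:6]:
            print(t,round(r["conf"],2),np.round(r["centre"]),np.round(w(p,*r["centre"],0)[:2]))
s=manip.sense();print(s["eef_pos"],s["tool_rot"],s["width"],s["time_s"],manip.grasp_offset)
E
```

```text
top [[0.02, -1.0, 0.07, 504.21], [-1.0, -0.02, 0.01, -76.3], [-0.01, -0.07, -1.0, 1027.28], [0.0, 0.0, 0.0, 1.0]]
biscuit0 0.79 [349. 351.] [ 363. -136.]
biscuit0 0.78 [235. 249.] [578.  65.]
biscuit0 0.69 [295. 373.] [ 466. -177.]
biscuit0 0.68 [245. 424.] [ 564. -274.]
biscuit0 0.65 [339. 219.] [376. 118.]
tray 0.84 [260. 140.] [523. 276.]
tray_mouth 0.61 [257. 184.] [532. 190.]
knob 0.78 [212. 342.] [ 626. -115.]
knob 0.53 [242. 423.] [ 571. -272.]
jar 0.58 [232. 249.] [583.  66.]
tin 0.81 [308. 277.] [438.   7.]
bowl 0.93 [150. 294.] [745. -19.]
cup 0.92 [148. 201.] [747. 166.]
cup 0.43 [152. 294.] [742. -19.]
coaster 0.97 [251. 517.] [ 557. -454.]
scoop 0.91 [158. 418.] [ 734. -261.]
scoop 0.42 [232. 250.] [583.  64.]
side [[-1.0, -0.03, 0.04, 530.59], [-0.05, 0.57, -0.82, 807.43], [0.0, -0.82, -0.57, 659.11], [0.0, 0.0, 0.0, 1.0]]
biscuit0 0.84 [311. 423.] [362. 106.]
biscuit0 0.68 [215. 329.] [ 576. -270.]
biscuit0 0.66 [237. 371.] [ 462. -164.]
biscuit0 0.66 [292. 314.] [594.  58.]
biscuit0 0.65 [241. 406.] [ 373. -152.]
tray 0.95 [372. 346.] [520. 270.]
tray_mouth 0.85 [336. 336.] [541. 183.]
tray_mouth 0.52 [215. 330.] [ 573. -270.]
knob 0.8 [243. 311.] [ 616. -130.]
jar 0.78 [192. 372.] [ 451. -409.]
tin 0.98 [281. 391.] [423.  10.]
tin 0.62 [233. 371.] [ 462. -186.]
tin 0.48 [323. 233.] [751. 159.]
bowl 0.65 [270. 255.] [739. -14.]
cup 0.59 [322. 235.] [748. 157.]
coaster 0.87 [182. 337.] [ 560. -473.]
scoop 0.62 [217. 275.] [ 725. -253.]
[ 207.05141469 -642.41053387  205.44007114] [-3.14150657e+00 -2.31629822e-05  3.11755158e-01] 1.0027733138272716 1.1 18.8
```

View pics/top0.png

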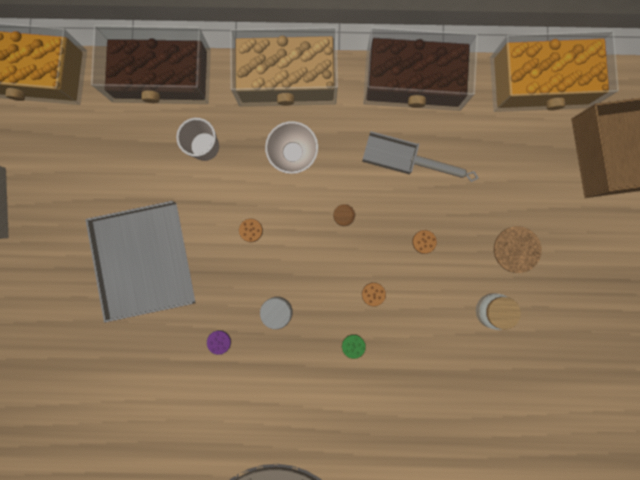

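View pics/side0.png

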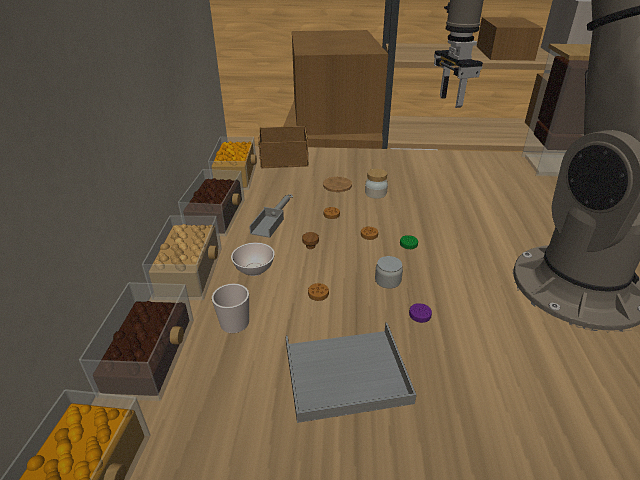

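The top view shows three orange biscuits at px (250,230), (374,294) and (424,241), with the green decoy at (353,346) and the purple one at (218,342). The knob is at (344,215), the tin at (276,313), and the tray covers x 88–194, y 203–320 with its mouth on the right. Next I'll refine these positions by colour.

```bash
cat >> h.py <<'E'
def biscuits(p):
    hsv=cv2.cvtColor(p["image"],cv2.COLOR_RGB2HSV)
    m=cv2.inRange(hsv,(5,165,120),(17,255,255));m=cv2.morphologyEx(m,cv2.MORPH_CLOSE,np.ones((7,7)))
    out=[]
    for c in cv2.findContours(m,cv2.RETR_EXTERNAL,cv2.CHAIN_APPROX_NONE)[0]:
        if not 150<cv2.contourArea(c)<900: continue
        x,y=cv2.minEnclosingCircle(c)[0]
        q=w(p,y,x,10)
        if 300<q[0]<700: out.append((np.round(q[:2]).tolist(),cv2.contourArea(c)))
    return out
E
python3 - <<'E'
from h import *
p=manip.grab_frame("top");s=manip.grab_frame("side")
print(biscuits(p));print(biscuits(s))
for t,z in (("knob",36),("tin",50),("jar",70),("bowl",45),("coaster",9)):
    for n,q in (("t",p),("s",s)):
        r=manip.look_for(t,q)
        if r: b=r[0]["bbox"];print(t,n,np.round(b),np.round(w(q,(b[1]+b[3])/2,(b[0]+b[2])/2,z/2)[:2]))
for rc in ((204,176),(303,194),(320,106),(219,89)): print(rc,np.round(w(p,*rc,25)[:2]))
E
```

```text
[]
[([586.0, 59.0], 184.0)]
knob t [332. 202. 355. 228.] [ 617. -117.]
knob s [304. 232. 318. 244.] [ 615. -126.]
tin t [261. 295. 291. 326.] [435.   7.]
tin s [287. 325. 418. 425.] [509. 297.]
jar t [479. 293. 519. 330.] [ 442. -407.]
jar s [367. 167. 387. 197.] [ 438. -409.]
bowl t [267. 122. 318. 176.] [743. -16.]
bowl s [229. 243. 274. 275.] [746. -26.]
coaster t [493. 228. 543. 274.] [ 557. -453.]
coaster s [324. 174. 350. 191.] [ 559. -461.]
(204, 176) [632. 203.]
(303, 194) [445. 162.]
(320, 106) [410. 326.]
(219, 89) [600. 368.]
```

```bash
cat >> h.py <<'E'
def bis(p):
    return [(np.round(w(p,(b[1]+b[3])/2,(b[0]+b[2])/2,9)[:2]).tolist(),round(r["conf"],2)) for r in manip.look_for("biscuit0",p) for b in [r["bbox"]]]
E
python3 - <<'E'
from h import *
for c in ("top","side"): print(bis(manip.grab_frame(c)))
E
```

```text
[([368.0, 118.0], 0.93), ([570.0, -276.0], 0.9), ([580.0, 63.0], 0.78), ([367.0, -141.0], 0.77), ([464.0, -179.0], 0.6)]
[([364.0, -137.0], 0.76), ([585.0, 58.0], 0.73), ([574.0, -279.0], 0.59), ([463.0, -163.0], 0.46)]
```

send_rows(
  increments=[
    [0.445, -0.19, 0.08, 0, 0, -1.259, 34],
    [0.445, -0.19, 0.08, 0, 0, -1.259, 34],
    [0.445, -0.19, 0.08, 0, 0, -1.259, 34],
    [0.445, -0.19, 0.08, 0, 0, -1.259, 34],
    [0.445, -0.19, 0.08, 0, 0, -1.259, 34],
    [0.445, -0.19, 0.08, 0, 0, -1.259, 34],
    [0.445, -0.19, 0.08, 0, 0, -1.259, 34],
    [0.445, -0.19, 0.08, 0, 0, -1.259, 34],
    [0.445, -0.19, 0.08, 0, 0, -1.259, 34],
    [0.445, -0.19, 0.08, 0, 0, -1.259, 34],
    [0.445, -0.19, 0.08, 0, 0, -1.259, 34],
    [0.445, -0.19, 0.08, 0, 0, -1.259, 34],
    [0.445, -0.19, 0.08, 0, 0, -1.259, 34],
    [0.445, -0.19, 0.08, 0, 0, -1.259, 34],
    [0.445, -0.19, 0.08, 0, 0, -1.259, 34],
    [0.445, -0.19, 0.08, 0, 0, -1.259, 34],
    [0.445, -0.19, 0.08, 0, 0, -1.259, 34],
    [0.445, -0.19, 0.08, 0, 0, -1.259, 34],
  ],
)

```text
time_s: 3.4
eef_pos: [571.7, -326.2, 125.8]
tool_rot: [3.141, 0.0, 1.569]
wrist_force: [0.8, 0.2, 0.3]
width: 0.339
gripper_force: 0.0
```

```bash
cat >> h.py <<'E'
def ww(p,row,col,z):
    K=np.array(p["intrinsics"]);T=np.array(p["world_from_camera"])
    u=(col-K[0,2])/K[0,0];v=(row-K[1,2])/K[1,1];r=np.hypot(u,v)
    d=T[:3,:3]@np.array([np.sin(r)*u/r,np.sin(r)*v/r,np.cos(r)]);o=T[:3,3]
    return o+d*(z-o[2])/d[2]
def wb(p,n="biscuit0",z=9):
    return [(np.round(ww(p,(b[1]+b[3])/2,(b[0]+b[2])/2,z)[:2]).tolist(),round(r["conf"],2),np.round(b).tolist()) for r in manip.look_for(n,p) for b in [r["bbox"]]]
E
python3 - <<'E'
from h import *
p=manip.grab_frame("wrist");cv2.imwrite("pics/w1.png",p["image"][:,:,::-1]);print(wb(p));print(wb(p,"knob",18))
E
```

```text
[([568.0, -274.0], 0.91, [292.0, 148.0, 351.0, 205.0]), ([370.0, -141.0], 0.88, [80.0, 20.0, 124.0, 65.0]), ([468.0, -177.0], 0.66, [173.0, 39.0, 224.0, 90.0])]
[([617.0, -134.0], 0.81, [363.0, 1.0, 402.0, 10.0])]
```

View pics/w1.png

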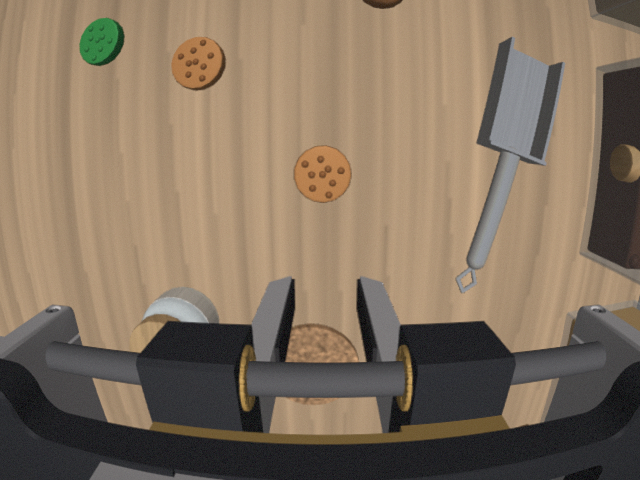

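send_rows(
  increments=[
    [0, -0.003, 0.04, 0, 0, 0, 34],
    [0, -0.003, 0.08, 0, 0, 0, 34],
    [0, -0.003, 0.105, 0, 0, 0, 34],
    [0, -0.003, 0.117, 0, 0, 0, 34],
    [0, -0.003, 0.12, 0, 0, 0, 34],
    [0.006, -0.003, 0.12, 0, 0, 0, 34],
    [0.012, -0.003, 0.12, 0, 0, 0, 34],
    [0.018, -0.003, 0.12, 0, 0, 0, 34],
    [0.023, -0.003, 0.12, 0, 0, 0, 34],
    [0.028, -0.003, 0.12, 0, 0, 0, 34],
    [0.033, -0.003, 0.12, 0, 0, 0, 34],
    [0.039, -0.005, 0.12, 0, 0, 0, 34],
    [0.046, -0.006, 0.12, 0, 0, 0, 34],
    [0.054, -0.008, 0.12, 0, 0, 0, 34],
    [0.062, -0.01, 0.12, 0, 0, 0, 34],
    [0.07, -0.011, 0.12, 0, 0, 0, 34],
    [0.078, -0.013, 0.12, 0, 0, 0, 34],
    [0.086, -0.014, 0.12, 0, 0, 0, 34],
    [0.092, -0.015, 0.12, 0, 0, 0, 34],
    [0.096, -0.016, 0.12, 0, 0, 0, 34],
  ],
)

```text
time_s: 5.22
eef_pos: [556.3, -228.0, 5.5]
tool_rot: [3.142, -0.0, 1.571]
wrist_force: [0.5, -0.4, 0.2]
width: 0.34
gripper_force: 0.3
```

```bash
python3 - <<'E'
from h import *
p=manip.grab_frame("wrist");print(wb(p));print(wb(p,"knob",18));cv2.imwrite("pics/w2.png",p["image"][:,:,::-1]);print(bis(manip.grab_frame("side")))
E
```

```text
[([556.0, -204.0], 0.87, [278.0, 204.0, 373.0, 299.0]), ([376.0, -141.0], 0.87, [1.0, 113.0, 52.0, 184.0])]
[([618.0, -115.0], 0.8, [413.0, 25.0, 507.0, 118.0])]
[([584.0, 69.0], 0.75), ([369.0, -136.0], 0.64), ([564.0, -205.0], 0.61), ([466.0, -169.0], 0.59), ([366.0, 117.0], 0.59), ([615.0, -136.0], 0.51)]
```

View pics/w2.png

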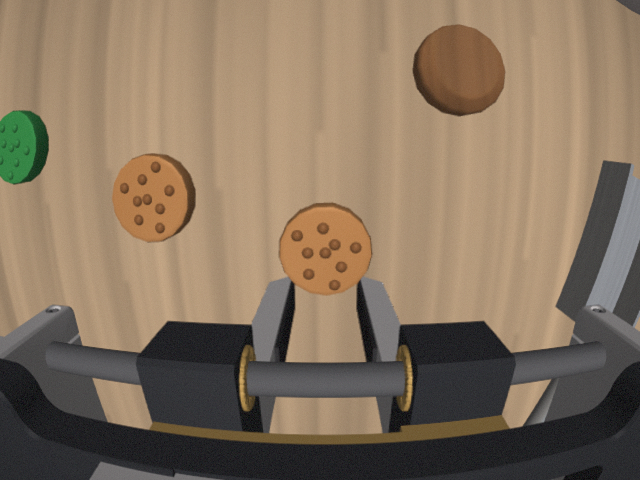

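The biscuit sits centred between the fingers at px (325,248). The knob is well off to the right at (459,70), so I'll keep pushing.

send_rows(
  increments=[
    [0.005, -0.001, 0, 0, 0, 0, 34],
    [0.013, -0.002, 0, 0, 0, 0, 34],
    [0.023, -0.004, 0, 0, 0, 0, 34],
    [0.034, -0.006, 0, 0, 0, 0, 34],
    [0.045, -0.008, 0, 0, 0, 0, 34],
    [0.056, -0.01, 0, 0, 0, 0, 34],
    [0.067, -0.012, 0, 0, 0, 0, 34],
    [0.078, -0.014, 0, 0, 0, 0, 34],
    [0.089, -0.016, 0, 0, 0, 0, 34],
    [0.1, -0.018, 0, 0, 0, 0, 34],
    [0.111, -0.02, 0, 0, 0, 0, 34],
    [0.122, -0.022, 0, 0, 0, 0, 34],
    [0.133, -0.024, 0, 0, 0, 0, 34],
    [0.144, -0.026, 0, 0, 0, 0, 34],
    [0.155, -0.028, 0, 0, 0, 0, 34],
    [0.166, -0.03, 0, 0, 0, 0, 34],
    [0.177, -0.032, 0, 0, 0, 0, 34],
    [0.188, -0.034, 0, 0, 0, 0, 34],
    [0.195, -0.036, 0, 0, 0, 0, 34],
    [0.199, -0.037, 0, 0, 0, 0, 34],
  ],
)

```text
time_s: 7.13
eef_pos: [519.0, -28.8, 5.5]
tool_rot: [-3.142, -0.0, 1.572]
wrist_force: [-0.6, -0.4, -0.5]
width: 0.336
gripper_force: 0.1
```

```bash
python3 - <<'E'
from h import *
p=manip.grab_frame("wrist");print(wb(p));print(wb(p,"tin",25))
E
```

```text
[([378.0, -124.0], 0.94, [101.0, 402.0, 146.0, 430.0]), ([583.0, 62.0], 0.93, [412.0, 72.0, 504.0, 165.0]), ([372.0, 117.0], 0.81, [34.0, 3.0, 101.0, 80.0]), ([519.0, -4.0], 0.72, [281.0, 203.0, 372.0, 296.0])]
[([427.0, 5.0], 0.72, [66.0, 172.0, 210.0, 307.0]), ([579.0, 60.0], 0.27, [416.0, 73.0, 508.0, 166.0])]
```

send_rows(
  increments=[
    [0.005, 0, 0, 0, 0, 0, 34],
    [0.013, 0, 0, 0, 0, 0, 34],
    [0.023, 0, 0, 0, 0, 0, 34],
    [0.034, 0, 0, 0, 0, 0, 34],
    [0.045, 0, 0, 0, 0, 0, 34],
    [0.056, 0, 0, 0, 0, 0, 34],
    [0.067, 0, 0, 0, 0, 0, 34],
    [0.078, 0, 0, 0, 0, 0, 34],
    [0.089, 0, 0, 0, 0, 0, 34],
    [0.1, 0, 0, 0, 0, 0, 34],
    [0.111, 0, 0, 0, 0, 0, 34],
    [0.122, 0, 0, 0, 0, 0, 34],
    [0.133, 0, 0, 0, 0, 0, 34],
    [0.144, 0, 0, 0, 0, 0, 34],
    [0.155, 0, 0, 0, 0, 0, 34],
    [0.166, 0, 0, 0, 0, 0, 34],
    [0.177, 0, 0, 0, 0, 0, 34],
    [0.188, 0, 0, 0, 0, 0, 34],
    [0.195, 0, 0, 0, 0, 0, 34],
    [0.199, 0, 0, 0, 0, 0, 34],
  ],
)

```text
time_s: 8.95
eef_pos: [519.3, 170.3, 5.5]
tool_rot: [3.142, -0.0, 1.572]
wrist_force: [-0.4, -0.7, 0.3]
width: 0.341
gripper_force: 0.1
```

```bash
python3 - <<'E'
from h import *
p=manip.grab_frame("wrist");print(wb(p));cv2.imwrite("pics/w3.png",p["image"][:,:,::-1])
E
```

```text
[([519.0, 195.0], 0.84, [281.0, 206.0, 373.0, 295.0]), ([374.0, 120.0], 0.67, [79.0, 328.0, 125.0, 395.0])]
```

View pics/w3.png

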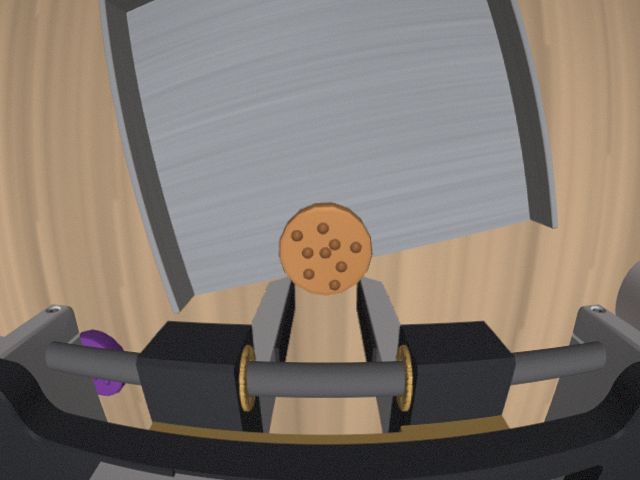

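The biscuit is at the mouth line, px (326,250). The mouth corners show at about (192,298) and (530,218). I'll push it on in, then back off and lift.

send_rows(
  increments=[
    [0.005, 0, 0, 0, 0, 0, 34],
    [0.013, -0.001, 0, 0, 0, 0, 34],
    [0.023, -0.002, 0, 0, 0, 0, 34],
    [0.034, -0.003, 0, 0, 0, 0, 34],
    [0.045, -0.005, 0, 0, 0, 0, 34],
    [0.056, -0.007, 0, 0, 0, 0, 34],
    [0.067, -0.009, 0, 0, 0, 0, 34],
    [0.076, -0.01, 0, 0, 0, 0, 34],
    [0.083, -0.011, 0, 0, 0, 0, 34],
    [0.088, -0.012, 0, 0, 0, 0, 34],
    [0.09, -0.012, 0, 0, 0, 0, 34],
    [0.085, -0.011, 0, 0, 0, 0, 34],
    [0.07, -0.01, 0, 0, 0, 0, 34],
    [0.055, -0.01, -0.01, 0, 0, 0, 34],
    [0.04, -0.01, -0.05, 0, 0, 0, 34],
    [0.02, 0, -0.09, 0, 0, 0, 34],
    [0, 0.02, -0.1, 0, 0, 0, 34],
    [-0.04, 0.04, -0.1, 0, 0, 0, 34],
    [-0.08, 0.06, -0.1, 0, 0, 0, 34],
    [-0.12, 0.064, -0.1, 0, 0, 0, 34],
  ],
)

```text
time_s: 10.72
eef_pos: [584.5, 49.5, 106.1]
tool_rot: [3.14, 0.0, 1.569]
wrist_force: [0.4, 0.7, -0.1]
width: 0.337
gripper_force: 0.0
```

```bash
python3 - <<'E'
from h import *
p=manip.grab_frame("wrist");print(wb(p))
p=manip.grab_frame("side");print(bis(p))
import pickle
E
```

```text
[([372.0, 118.0], 0.95, [57.0, 145.0, 103.0, 197.0]), ([370.0, -136.0], 0.94, [108.0, 399.0, 147.0, 428.0]), ([585.0, 64.0], 0.55, [297.0, 198.0, 357.0, 258.0])]
[([509.0, 286.0], 0.72), ([465.0, -169.0], 0.65), ([366.0, 113.0], 0.57), ([366.0, -136.0], 0.49), ([531.0, -464.0], 0.49)]
```

send_rows(
  increments=[
    [-0.034, 0, 0, 0, 0, 0, 34],
    [-0.034, 0, 0.03, 0, 0, 0, 34],
    [-0.034, 0, 0.065, 0, 0, 0, 34],
    [-0.034, 0, 0.09, 0, 0, 0, 34],
    [-0.034, 0, 0.1, 0, 0, 0, 34],
    [-0.03, 0, 0.1, 0, 0, 0, 34],
    [-0.025, 0, 0.1, 0, 0, 0, 34],
    [-0.02, 0, 0.1, 0, 0, 0, 34],
    [-0.015, 0, 0.1, 0, 0, 0, 34],
    [-0.01, 0, 0.1, 0, 0, 0, 34],
    [-0.005, 0, 0.1, 0, 0, 0, 34],
    [0.001, 0, 0.1, 0, 0, 0, 34],
    [0.008, -0.001, 0.1, 0, 0, 0, 34],
    [0.016, -0.002, 0.1, 0, 0, 0, 34],
    [0.026, -0.003, 0.1, 0, 0, 0, 34],
    [0.037, -0.004, 0.1, 0, 0, 0, 34],
    [0.048, -0.005, 0.1, 0, 0, 0, 34],
    [0.059, -0.006, 0.1, 0, 0, 0, 34],
    [0.067, -0.007, 0.1, 0, 0, 0, 34],
    [0.072, -0.008, 0.1, 0, 0, 0, 34],
  ],
)

```text
time_s: 12.58
eef_pos: [574.5, 126.9, 5.5]
tool_rot: [3.142, -0.0, 1.572]
wrist_force: [0.3, -1.0, 1.9]
width: 0.341
gripper_force: 0.6
```

```bash
python3 - <<'E'
from h import *
p=manip.grab_frame("wrist");print(wb(p)); print(manip.sense()["eef_pos"])
E
```

```text
[([508.0, 270.0], 0.86, [150.0, 3.0, 236.0, 38.0]), ([373.0, 120.0], 0.77, [0.0, 262.0, 51.0, 325.0]), ([575.0, 152.0], 0.67, [280.0, 203.0, 375.0, 294.0])]
[574.40615847 126.46062859   5.48317535]
```

send_rows(
  increments=[
    [0.005, 0, 0, 0, 0, 0, 34],
    [0.013, -0.001, 0, 0, 0, 0, 34],
    [0.023, -0.002, 0, 0, 0, 0, 34],
    [0.034, -0.003, 0, 0, 0, 0, 34],
    [0.045, -0.004, 0, 0, 0, 0, 34],
    [0.056, -0.005, 0, 0, 0, 0, 34],
    [0.067, -0.006, 0, 0, 0, 0, 34],
    [0.078, -0.007, 0, 0, 0, 0, 34],
    [0.088, -0.008, 0, 0, 0, 0, 34],
    [0.095, -0.008, 0, 0, 0, 0, 34],
    [0.1, -0.008, 0, 0, 0, 0, 34],
    [0.102, -0.008, 0, 0, 0, 0, 34],
    [0.095, -0.008, 0, 0, 0, 0, 34],
    [0.08, -0.008, 0, 0, 0, 0, 34],
    [0.06, -0.008, -0.02, 0, 0, 0, 34],
    [0.04, -0.01, -0.06, 0, 0, 0, 34],
    [0.01, -0.02, -0.09, 0, 0, 0, 34],
    [-0.03, -0.03, -0.1, 0, 0, 0, 34],
    [-0.07, -0.04, -0.1, 0, 0, 0, 34],
    [-0.11, -0.05, -0.1, 0, 0, 0, 34],
  ],
)

```text
time_s: 14.35
eef_pos: [525.0, 15.2, 106.7]
tool_rot: [3.139, 0.001, 1.569]
wrist_force: [1.5, -0.5, -0.5]
width: 0.344
gripper_force: 0.0
```

```bash
python3 - <<'E'
from h import *
p=manip.grab_frame("side");print(bis(p)); print(bis(manip.grab_frame("top")));print(manip.sense()["eef_pos"])
E
```

```text
[([510.0, 283.0], 0.85), ([568.0, 254.0], 0.79), ([460.0, -172.0], 0.65), ([365.0, 119.0], 0.61), ([363.0, -138.0], 0.57)]
[([567.0, 251.0], 0.95), ([502.0, 283.0], 0.85), ([466.0, -179.0], 0.83), ([367.0, -144.0], 0.59)]
[525.13631595  15.79867928 105.69327495]
```

send_rows(
  increments=[
    [-0.04, -0.01, 0, 0, 0, 0, 34],
    [-0.08, -0.02, 0, 0, 0, 0, 34],
    [-0.12, -0.03, 0, 0, 0, 0, 34],
    [-0.16, -0.04, 0, 0, 0, 0, 34],
    [-0.2, -0.05, 0, 0, 0, 0, 34],
    [-0.235, -0.06, 0, 0, 0, 0, 34],
    [-0.241, -0.06, 0, 0, 0, 0, 34],
    [-0.241, -0.06, 0, 0, 0, 0, 34],
    [-0.241, -0.06, 0, 0, 0, 0, 34],
  ],
)

```text
time_s: 15.3
eef_pos: [466.0, -221.3, 105.3]
tool_rot: [3.142, -0.001, 1.571]
wrist_force: [0.7, 0.0, -0.2]
width: 0.342
gripper_force: 0.0
```

```bash
python3 - <<'E'
from h import *
p=manip.grab_frame("wrist");print(wb(p)); print(manip.sense()["eef_pos"])
E
```

```text
[([370.0, -140.0], 0.66, [170.0, 115.0, 231.0, 172.0]), ([467.0, -178.0], 0.58, [296.0, 160.0, 360.0, 221.0])]
[ 466.27670617 -220.22940517  105.35763339]
```

send_rows(
  increments=[
    [0, 0.001, 0.035, 0, 0, 0, 34],
    [0, 0.001, 0.07, 0, 0, 0, 34],
    [0, 0.001, 0.092, 0, 0, 0, 34],
    [0, 0.001, 0.1, 0, 0, 0, 34],
    [0.004, 0.001, 0.1, 0, 0, 0, 34],
    [0.009, 0.001, 0.1, 0, 0, 0, 34],
    [0.014, 0.001, 0.1, 0, 0, 0, 34],
    [0.019, 0.001, 0.1, 0, 0, 0, 34],
    [0.024, 0.001, 0.1, 0, 0, 0, 34],
    [0.029, 0.001, 0.1, 0, 0, 0, 34],
    [0.035, 0.002, 0.1, 0, 0, 0, 34],
    [0.042, 0.004, 0.1, 0, 0, 0, 34],
    [0.05, 0.006, 0.1, 0, 0, 0, 34],
    [0.058, 0.009, 0.1, 0, 0, 0, 34],
    [0.067, 0.012, 0.1, 0, 0, 0, 34],
    [0.076, 0.015, 0.1, 0, 0, 0, 34],
    [0.085, 0.018, 0.1, 0, 0, 0, 34],
    [0.094, 0.021, 0.1, 0, 0, 0, 34],
    [0.1, 0.023, 0.1, 0, 0, 0, 34],
    [0.104, 0.024, 0.1, 0, 0, 0, 34],
  ],
)

```text
time_s: 17.07
eef_pos: [490.1, -116.9, 5.5]
tool_rot: [3.142, -0.0, 1.572]
wrist_force: [-0.6, -1.0, 1.1]
width: 0.337
gripper_force: 0.7
```

```bash
python3 - <<'E'
from h import *
p=manip.grab_frame("wrist");print(wb(p)); print(wb(p,"tin",25));print(manip.sense()["eef_pos"])
E
```

```text
[([372.0, -136.0], 0.64, [90.0, 287.0, 161.0, 354.0]), ([489.0, -92.0], 0.58, [278.0, 203.0, 371.0, 294.0])]
[([428.0, 1.0], 0.95, [112.0, 3.0, 263.0, 112.0])]
[ 489.6094099  -117.78380056    5.3982146 ]
```

send_rows(
  increments=[
    [0.005, 0.001, 0, 0, 0, 0, 34],
    [0.013, 0.003, 0, 0, 0, 0, 34],
    [0.023, 0.006, 0, 0, 0, 0, 34],
    [0.034, 0.01, 0, 0, 0, 0, 34],
    [0.045, 0.013, 0, 0, 0, 0, 34],
    [0.056, 0.016, 0, 0, 0, 0, 34],
    [0.067, 0.018, 0, 0, 0, 0, 34],
    [0.078, 0.019, 0, 0, 0, 0, 34],
    [0.089, 0.019, 0, 0, 0, 0, 34],
    [0.1, 0.019, 0, 0, 0, 0, 34],
    [0.111, 0.019, 0, 0, 0, 0, 34],
    [0.122, 0.019, 0, 0, 0, 0, 34],
    [0.133, 0.019, 0, 0, 0, 0, 34],
    [0.144, 0.019, 0, 0, 0, 0, 34],
    [0.155, 0.019, 0, 0, 0, 0, 34],
    [0.166, 0.019, 0, 0, 0, 0, 34],
    [0.177, 0.019, 0, 0, 0, 0, 34],
    [0.188, 0.018, 0, 0, 0, 0, 34],
    [0.195, 0.018, 0, 0, 0, 0, 34],
    [0.199, 0.018, 0, 0, 0, 0, 34],
  ],
)

```text
time_s: 18.88
eef_pos: [507.6, 82.3, 5.5]
tool_rot: [3.142, -0.0, 1.572]
wrist_force: [0.3, -0.5, -0.6]
width: 0.339
gripper_force: 0.1
```

```bash
python3 - <<'E'
from h import *
p=manip.grab_frame("wrist");print(wb(p)); print(manip.sense()["eef_pos"])
E
```

```text
[([506.0, 107.0], 0.77, [277.0, 204.0, 371.0, 295.0]), ([567.0, 232.0], 0.68, [417.0, 0.0, 476.0, 11.0])]
[507.64755341  81.65547698   5.50064118]
```

send_rows(
  increments=[
    [0.005, 0, 0, 0, 0, 0, 34],
    [0.013, -0.001, 0, 0, 0, 0, 34],
    [0.023, -0.002, 0, 0, 0, 0, 34],
    [0.034, -0.003, 0, 0, 0, 0, 34],
    [0.045, -0.004, 0, 0, 0, 0, 34],
    [0.056, -0.005, 0, 0, 0, 0, 34],
    [0.067, -0.006, 0, 0, 0, 0, 34],
    [0.078, -0.007, 0, 0, 0, 0, 34],
    [0.089, -0.008, 0, 0, 0, 0, 34],
    [0.1, -0.009, 0, 0, 0, 0, 34],
    [0.109, -0.01, 0, 0, 0, 0, 34],
    [0.116, -0.01, 0, 0, 0, 0, 34],
    [0.121, -0.01, 0, 0, 0, 0, 34],
    [0.115, -0.01, 0, 0, 0, 0, 34],
    [0.1, -0.01, 0, 0, 0, 0, 34],
    [0.08, -0.01, -0.02, 0, 0, 0, 34],
    [0.07, -0.01, -0.06, 0, 0, 0, 34],
    [0.05, 0, -0.1, 0, 0, 0, 34],
    [0.02, 0, -0.14, 0, 0, 0, 34],
    [0.02, 0, -0.14, 0, 0, 0, 34],
  ],
)

```text
time_s: 20.65
eef_pos: [509.8, 97.1, 150.1]
tool_rot: [3.136, -0.0, 1.567]
wrist_force: [0.6, -0.8, 0.5]
width: 0.335
gripper_force: 0.0
```

```bash
python3 - <<'E'
from h import *
p=manip.grab_frame("wrist");print(wb(p)); print(manip.sense()["eef_pos"]);cv2.imwrite("pics/w9.png",p["image"][:,:,::-1])
for c in ("side","top"):print(bis(manip.grab_frame(c)))
E
```

```text
[([568.0, 254.0], 0.96, [363.0, 31.0, 419.0, 84.0]), ([498.0, 227.0], 0.84, [284.0, 60.0, 338.0, 110.0]), ([371.0, 119.0], 0.69, [150.0, 188.0, 199.0, 238.0]), ([507.0, 283.0], 0.55, [295.0, 1.0, 348.0, 49.0])]
[508.98537959  98.44686988 147.67128741]
[([515.0, 284.0], 0.9), ([565.0, 258.0], 0.8), ([494.0, 236.0], 0.71), ([366.0, -135.0], 0.59)]
[([362.0, -145.0], 0.65), ([372.0, 114.0], 0.56)]
```

View pics/w9.png

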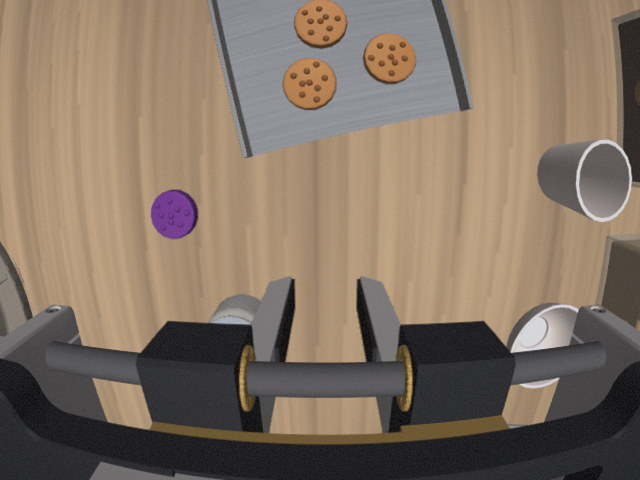

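All three biscuits, at px (320,22), (390,58) and (310,84), lie clearly behind the mouth line, which runs from (248,155) to (468,107). The gripper is clear of everything.

```bash
python3 -c "
from station import manip
print(manip.job_done())"
```

```text
the job is handed in; nothing more can be done
None
```

All three biscuits lie fully inside the tray by the final wrist-camera picture, no bystander was touched as far as I could see, and the job was handed in at about 21 s; the system gave no verdict.

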